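Load a module under the spring hold-down flap of a test console

ROBOT

A 6-joint arm with a two-finger parallel gripper is mounted at the origin on the work surface. World frame = base frame: x ahead of the robot, y to its left, z up, the work surface at z = 0. Lengths are in mm, angles in rad, forces in N, time in s.
With the tool pointing down it reaches from about 350 to 875 mm from the base axis. Payload 4.2 kg.
Tool frame: the origin (TCP) lies midway between the tips of the shut fingers; the grasp point (between the pads) lies 19 mm behind it; y points along the fingers, x is the direction in which the jaws open and shut, and the axes are right-handed (so a half turn about y gives the same grasp; the last joint's range is limited). The gripper opens to 85 mm and grips with 20 to 120 N. Pads are 22 mm wide; open, the fingers measure 114 mm over their backs; the gripper's body (76 mm by 85 mm) begins 54 mm behind the grasp point. The pads swing forward as they close: fully open they stand 13 mm farther back than shut.
Start: joints at [1.456, 0.385, 0.008, 0, -1.194, -0.259], TCP at [228.189, 581.832, 205.112] pointing down, gripper open.
Joint ranges: [-3.14, 3.14], [-1.21, 2.06], [-1.07, 1.41], [-3.16, 2.05], [-2.99, -0.16], [-3.1, 3.1]. Speed limits (rad/s): [2.79, 2.79, 3.14, 3.14, 3.14, 3.14].

INTERFACE

Orientations are given as a unit quaternion [x, y, z, w].
In Python, from bench import read_state, get_image, job_done gives the robot as it stands.
- The arm moves only by the tool play_rows, never from a script. Its argument "series" is a list of rows, each a list of 7 numbers: the shift along the tool's x, y, z in m, then the turn, a rotation vector about the tool's x, y, z in rad, then the finger opening in m, from 0 to 0.0854. In form: [[x, y, z, wx, wy, wz, claw], ...]. A call has 1 to 10 rows; each row shifts and turns the pose as measured when the row begins, along the tool's axes as they then stand; what a row does not reach is not made up. A row lasts 1/10 s, in which the tool goes at most 50 mm and 8.59 degrees, less where a joint would pass 70% of its speed; a pose out of reach is approached as far as the arm can. A call with a gripper value outside its range is refused whole. The fingers move at their own pace and stop on an object; the grip force is fixed at half the most. Time passes only in rows, so rows that do not move let the fingers close. It gives the time, the measured TCP pose, the force and the opening at its end, in the units of the state.
- read_state(): the state, without advancing time (a new reading comes with each control period).
- get_image(name): name is "scene" or "top" or "wrist"; returns a dict with "color" (480x640x3 uint8, red, green, blue), "intrinsics" (3x3 intrinsics, pixels), "origin" and "orientation" of the camera in the world. Camera axes: x right, y down, z forward; pixel columns grow to the right and rows downward; lengths in mm; the calibration is good to about 2 mm. The wrist camera is an equidistant fisheye: a pixel r from the principal point sees the ray r / f radians off the axis. A picture is of the moment at which its call begins. There is no depth.
- job_done(): hands the job in, once; it reports no verdict.
The state is a dict: "clock": time; "joints": joint angles; "joint_vel": joint speeds; "joint_efforts": joint torques, N m; "position": TCP position; "ee_rot": TCP orientation; "contact_force": force on the tool from outside, world axes, zero at the start; "wrist_torque": the same for the moment, N m; "gripper_width": finger opening in mm.
Only numpy, scipy, OpenCV 4.12 (cv2) and the standard library are available. Lean on these libraries where they do the work, as an engineer would, in place of code of your own. Each camera call takes 0.05 s, during which the arm holds its last target. There are 200 camera calls.

TASK

Load the short metal box module lying in the guide channel of the green-sided test console: with one fingertip push the flap's long bar outwards, away from the channel, to swing the spring-closed hold-down flap up, and while that finger keeps the flap up push the module from behind with the other fingertip under it, until it is fully home against the back stop. Only then let the flap come down on the module and move clear. Push only: do not grasp, lift or tip the module, and leave the other things lying about where they are.

Things in the scene. Friction and masses are not known exactly. Their poses are not given: they have to be found in the camera images.
- console: Fixed green-sided test console, 290 mm (its x) by 230 mm (its y); black deck on top, 45 mm above the table. Origin: on the table, under the channel's centre line; the console spans x -130 to +160, y -115 to +115 mm. x: the way the module is pushed, away from the robot; y: left; z: up. Deck in front of the mouth: free but for rails, flap bar and, front left, the terminator.
- mouth (a point): Centre of the channel's mouth, on the deck: console x = +36, y = 0 mm. The flap covers the channel from here to x = +86 mm. The channel runs along console x between two aluminium rails, 4 mm high, 6 mm thick, inner faces 43 mm apart (y = -21.5 and +21.5 mm), from x = -105 to +82 mm.
- stop_face (a point): Foot of the back stop's face, on the deck: console x = +82, y = 0 mm. The back stop is a fixed aluminium block 24 mm high and 55 mm wide at the channel's end. Beyond it are four coax sockets, 22 mm high; left of the flap, two hinge posts 14 mm high (y = 55, x = 42 and 80 mm) and two knobs 12 mm high (y = 92 mm).
- module: Part to load: short closed aluminium box, grey label plate on top, 64 mm long (its x), 40 mm wide, 26 mm high, about 0.15 kg, loose. Origin: centre of its underside. Starts between the rails, along the channel, its front end 14 to 44 mm short of the mouth. Home, its front touches the back stop: origin at console x = +50 mm, rear end at +18 mm, 18 mm out of the flap.
- flap (a joint): Flap angle, rad: 0 shut, grows as it rises, stop at 1.15. Bent 3 mm steel plate, 50 mm long (console x): from the hinge left of the channel up to its crest, then 82 mm sloping down across the channel; shut, it blocks the mouth. A spring closes it: 0.12 N m shut to 0.21 N m wide open. Above 0.40 it is clear of the module; let down on a loaded module it rests at about 0.26.
- flap_hinge (a point): Robot-side end of the flap's hinge line: console x = +36, y = +55 mm, 8 mm above the deck (53 mm above the table). The hinge line runs from here along console +x.
- flap_bar_end (a point): Robot-side end of the flap's bar, on its centre line: an 8 mm steel rod along the flap's crest, from here (console x = -101) 183 mm along console +x. Pushed left (+y) by 5 to 9 N it raises the flap: at angle q its centre is at console y = 55 + 28.6 sin(q - 0.432), 8 + 28.6 cos(q - 0.432) mm above the deck (y = 43, 34 mm up when shut). A finger can slide along it.
- long_module: Bystander: similar aluminium box but longer, 94 x 40 x 26 mm, on the deck to the right of the flap. Origin: centre of its underside.
- terminator: Bystander: small brass turned cap, 16 mm diameter, 22 mm high, on the deck near its front left corner. Origin: centre of its underside.
- parts_tray: Bystander: clear plastic tray 110 x 75 x 28 mm on the table left of the console. Origin: centre of its underside.
- heatsink: Bystander: finned aluminium heat sink 50 x 50 x 28 mm on the table left of the console. Origin: centre of its underside.
- driver: Bystander: screwdriver 150 mm long lying on the table right of the console.
- screw_pot: Bystander: grey plastic pot, 56 mm diameter, 45 mm high, on the table right of the console. Origin: centre of its underside.
- battery: Bystander: small block battery 48 x 26 x 17 mm on the table on the robot's side of the console. Origin: centre of its underside.

How it is judged:
By the outcome, as a careful person would: the job done as asked, in the order asked, and still so for the second after the job is handed in, with the robot touching nothing.
It also fails if it takes over 40 s, if anything falls off the work surface, if the arm or the gripper's body presses on something with over 40 N, if the wrist force passes 120 N, or if a joint passes its speed limit or range.

## Working session

There is one attempt and no reset: what is moved stays moved. The work goes in short steps, Python scripts to look and compute and a tool call to move; the robot and the scene stay as the last step left them, time stands still between calls to the robot, and variables do not carry over. Pictures are saved under pics/ and viewed, about 8 in all and at most 12, crops included, and the job is handed in when it is done.

Besides the shell and the picture viewer there is one more tool, called after "Call:" as name(argument=value, ...), one argument or row to a line, values as JSON. play_rows: Moves the arm, as the interface text tells. Its arguments: {"type":"object","properties":{"series":{"type":"array","items":{"type":"array","items":{"type":"number"}}}},"required":["series"]}

```bash
mkdir -p pics; ls; python3 - <<'E'
from bench import *
import cv2, json
s=read_state(); print(s)
for n in ("scene","top"):
    d=get_image(n); cv2.imwrite(f"pics/{n}0.png",d["color"][:,:,::-1]); print(n,d["intrinsics"],d["origin"],d["orientation"])
E
```

```text
pics
{'clock': 0.0, 'joints': array([ 1.45557736e+00,  3.85574024e-01,  6.61134780e-03, -5.14989631e-04,
       -1.19395745e+00, -2.58623959e-01]), 'joint_vel': array([ 2.89734314e-04, -3.15768997e-04, -6.43346561e-05, -3.59373401e-04,
       -3.20321036e-04,  2.10844496e-03]), 'joint_efforts': array([-8.22982402e-04, -3.92291880e+01,  1.88402027e+01,  4.18617859e+00,
       -4.72379310e-03, -1.50728773e-06]), 'position': array([227.97972959, 581.25275688, 204.00303926]), 'ee_rot': array([ 0.39893679, -0.58378859,  0.58470227, -0.39769784]), 'contact_force': array([-0.18466096,  0.01450913, -0.34584223]), 'wrist_torque': array([ 0.01698319,  0.02034619, -0.00278685]), 'gripper_width': 85.20701520123421}
scene [[571.2774357    0.         322.08940855]
 [  0.         571.2774357  232.43270474]
 [  0.           0.           1.        ]] [1285.60031775  404.46185017  752.44617854] [ 0.48081909  0.77218801 -0.35195543 -0.22060381]
top [[560.8409368    0.         320.17044111]
 [  0.         560.8409368  233.18478109]
 [  0.           0.           1.        ]] [ 518.18087106   38.75829815 1040.39178205] [ 0.71495887 -0.69787856  0.034597   -0.02454317]
```

View pics/top0.png

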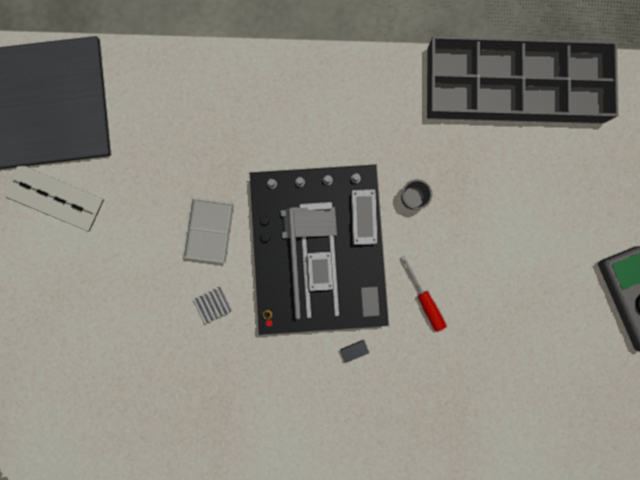

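View pics/scene0.png

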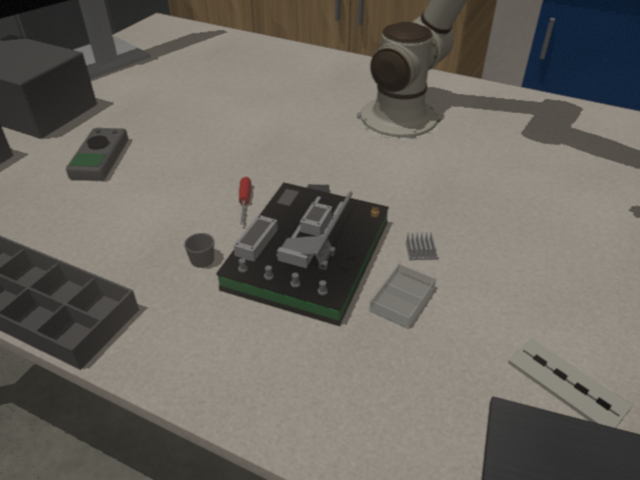

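Top view: the console spans about (250,172) to (388,334). The module is at (320,271), the bar runs from (297,318) to (293,208) and the battery is at (354,351). In the scene view the flap is shut and the channel behind the module is free. Next I measure the points.

```bash
cat > h.py <<'E'
import numpy as np, cv2
from scipy.spatial.transform import Rotation as R
from bench import *
def px2z(d,uv,z):
    K=np.array(d["intrinsics"]);uv=np.atleast_2d(uv).astype(float)
    r=np.c_[(uv-K[:2,2])/K[0,0],np.ones(len(uv))]@R.from_quat(d["orientation"]).as_matrix().T
    o=np.array(d["origin"]); return o+r*((z-o[2])/r[:,2])[:,None]
E
python3 - <<'E'
from h import *
d=get_image("top"); im=d["color"]; g=im.max(2)
m=((g<60)*255).astype(np.uint8); m[:140]=0;m[345:]=0;m[:,:235]=0;m[:,393:]=0
m=cv2.morphologyEx(m,cv2.MORPH_OPEN,np.ones((3,3)))
c=max(cv2.findContours(m,cv2.RETR_EXTERNAL,cv2.CHAIN_APPROX_NONE)[0],key=cv2.contourArea)
rect=cv2.minAreaRect(c); b=cv2.boxPoints(rect); print(rect); p=px2z(d,b,45); print(b,p.round(1)[:,:2]); print("sides",np.linalg.norm(np.diff(p,axis=0),axis=1))
s=read_state(); print("tool axes\n",R.from_quat(s["ee_rot"]).as_matrix().round(3))
crop=im[155:345,235:400]; cv2.imwrite("pics/crop1.png",cv2.resize(crop[:,:,::-1],None,fx=3.15,fy=3.15,interpolation=cv2.INTER_CUBIC))
E
```

```text
((317.6128845214844, 249.19247436523438), (161.57464599609375, 129.04685974121094), 86.18592071533203)
[[247.85846 172.87613]
 [376.6195  164.29205]
 [387.3673  325.50882]
 [258.60626 334.0929 ]] [[707.1 157.8]
 [728.9 -73.2]
 [441.7 -96.5]
 [421.8 129.2]]
sides [232.07062536 288.14579899 226.63296744]
tool axes
 [[-0.365 -0.001  0.931]
 [-0.931 -0.002 -0.365]
 [ 0.002 -1.     0.   ]]
```

View pics/crop1.png

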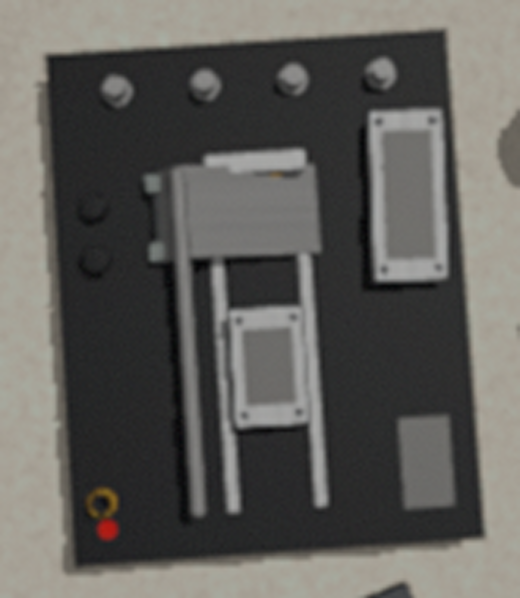

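Crop (3.15x, offset 235,155): bar end near (197,515), module rear edge near y=426, rail ends at (234,512) and (321,506). I fit the console pose from these landmarks.

```bash
python3 - <<'E'
from h import *
from scipy.optimize import least_squares
d=get_image("top")
P=[((48,57),(160,115),45),((444,31),(160,-115),45),((483,536),(-130,-115),45),((77,566),(-130,115),45),
((234,513),(-105,24.5),49),((321,507),(-105,-24.5),49),((197,517),(-101,43),83),((205,155),(82,27.5),69),((304,149),(82,-27.5),69)]
# last two: rear edge of stop top ambiguous -> excluded
W=np.array([px2z(d,np.array(a)/3.15+[235,155]-.34,z)[0,:2] for a,_,z in P]);C=np.array([c for _,c,_ in P],float)
def T(p,C): c,s=np.cos(p[2]),np.sin(p[2]); return C@np.array([[c,s],[-s,c]])+p[:2]
r=least_squares(lambda p:(T(p,C[:7])-W[:7]).ravel(),[575,30,0.07],loss='soft_l1').x
print(r); print((W-T(r,C)).round(1))
def inv(p,w): c,s=np.cos(p[2]),np.sin(p[2]); return (w-p[:2])@np.array([[c,-s],[s,c]])
q=[((229,311),71),((300,306),71),((310,423),71),((237,428),71)]
print("module top corners in console",inv(r,np.array([px2z(d,np.array(a)/3.15+[235,155]-.34,z)[0,:2] for a,z in q])).round(1))
q=[((197,517),83),((181,168),83)]
print("bar",inv(r,np.array([px2z(d,np.array(a)/3.15+[235,155]-.34,z)[0,:2] for a,z in q])).round(1))
# scene cross-check: project console points to scene
e=get_image("scene");K=np.array(e["intrinsics"]);im=e["color"][:,:,::-1].copy()
def proj(w): c=R.from_quat(e["orientation"]).inv().apply(w-np.array(e["origin"])); return (c[:,:2]/c[:,2:]*K[0,0]+K[:2,2])
pts=np.array([[160,115,45],[160,-115,45],[-130,-115,45],[-130,115,45],[-101,43,79],[82,43,79],[-105,24.5,49],[-105,-24.5,49]],float)
w=np.c_[T(r,pts[:,:2]),pts[:,2]]
S=4;u0=205;v0=165;cr=cv2.resize(im[v0:v0+165,u0:u0+195],None,fx=S,fy=S,interpolation=cv2.INTER_CUBIC)
for p in proj(w): cv2.circle(cr,tuple(int(t) for t in ((p-[u0,v0]+.5)*S).round()),3,(0,0,255),-1)
cv2.imwrite("pics/sc1.png",cr)
E
```

```text
[5.59417009e+02 2.74767668e+01 9.30215222e-02]
[[-0.6 -2.7]
 [-0.9  0.8]
 [ 2.3  1.5]
 [ 2.1 -1.6]
 [ 0.2 -0.3]
 [ 0.1  0.1]
 [-2.4  0.6]
 [11.7  0.3]
 [11.4  0.3]]
module top corners in console [[  6.4  19.3]
 [  6.5 -19.8]
 [-57.7 -20.8]
 [-57.6  19.2]]
bar [[-103.3   43.8]
 [  85.5   40. ]]
```

View pics/sc1.png

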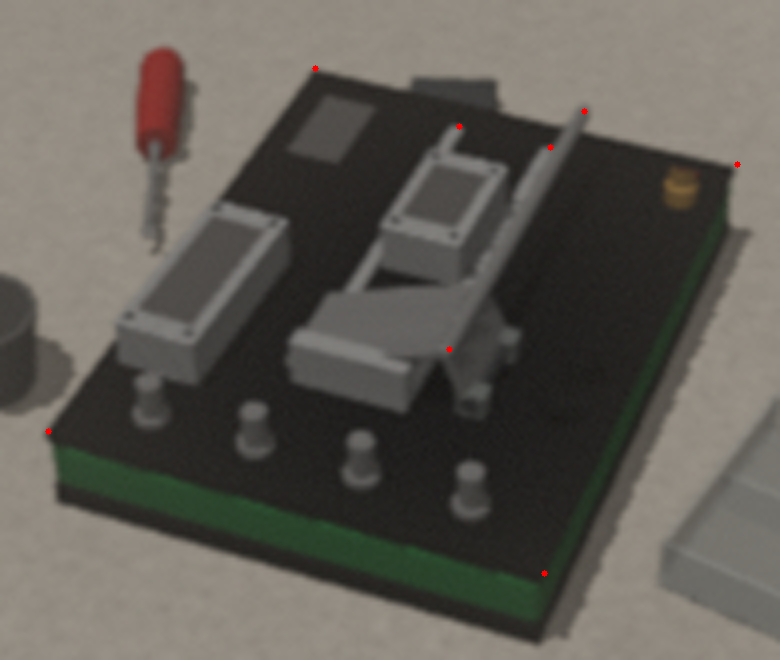

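The fit holds to about 2 mm in both views: console at (559.4, 27.5), yaw 0.093, module rear at x≈-58. First I turn to align the jaws with console y and close to 35 mm.

Call:
play_rows(
  series=[
    [0, 0, 0, 0, -0.12, 0, 0.035],
    [0, 0, 0, 0, -0.12, 0, 0.035],
    [0, 0, 0, 0, -0.12, 0, 0.035],
    [0, 0, 0, 0, -0.11, 0, 0.035],
  ],
)

```text
clock: 0.65
position: [227.9, 581.1, 203.7]
ee_rot: [0.529, -0.47, 0.471, -0.527]
contact_force: [0.7, -0.2, 0.8]
gripper_width: 35.1
```

```bash
cat >> h.py <<'E'
X0,Y0,TH=559.4,27.5,0.093
def where():
    s=read_state(); c,sn=np.cos(TH),np.sin(TH); p=s["position"]; dx,dy=p[0]-X0,p[1]-Y0
    M=R.from_quat(s["ee_rot"]).as_matrix()
    Cc=np.array([[c,sn,0],[-sn,c,0],[0,0,1]])
    print("t%.2f console"%s["clock"],np.round([c*dx+sn*dy,-sn*dx+c*dy,p[2]-45],1),"w%.1f"%s["gripper_width"],"F(console)",(Cc@s["contact_force"]).round(1),"tool axes in console\n",(Cc@M).round(3))
E
python3 -c "from h import *; where()"
```

```text
t0.65 console [-278.7  582.   158.7] w35.1 F(console) [ 0.6 -0.3  0.8] tool axes in console
 [[ 0.021 -0.001  1.   ]
 [-1.    -0.003  0.021]
 [ 0.003 -1.    -0.001]]
```

Call:
play_rows(
  series=[
    [0.046, 0, 0.016, 0, 0.02, 0, 0.035],
    [0.046, 0, 0.016, 0, 0, 0, 0.035],
    [0.046, 0, 0.016, 0, 0, 0, 0.035],
    [0.046, 0, 0.016, 0, 0, 0, 0.035],
    [0.046, 0, 0.016, 0, 0, 0, 0.035],
    [0.046, 0, 0.016, 0, 0, 0, 0.035],
    [0.046, 0, 0.016, 0, 0, 0, 0.035],
    [0.046, 0, 0.016, 0, 0, 0, 0.035],
    [0.046, 0, 0.016, 0, 0, 0, 0.035],
    [0.046, 0, 0.016, 0, 0, 0, 0.035],
  ],
)

```text
clock: 1.65
position: [435.3, 131.1, 203.5]
ee_rot: [0.526, -0.472, 0.473, -0.526]
contact_force: [0.0, 0.9, 1.5]
gripper_width: 35.0
```

```bash
python3 -c "from h import *; where()"
```

```text
t1.65 console [-114.   114.7  158.5] w35.0 F(console) [0.1 0.9 1.5] tool axes in console
 [[ 0.015  0.002  1.   ]
 [-1.    -0.002  0.015]
 [ 0.002 -1.     0.002]]
```

Call:
play_rows(
  series=[
    [0.04, 0, 0.012, 0, 0.015, 0, 0.035],
    [0.04, 0.02, 0.012, 0, 0, 0, 0.035],
    [0.032, 0.02, 0.01, 0, 0, 0, 0.035],
    [0, 0.02, 0, 0, 0, 0, 0.035],
    [0, 0, 0, 0, 0, 0, 0.035],
  ],
)

```text
clock: 2.15
position: [483.5, 12.9, 143.6]
ee_rot: [-0.519, 0.477, -0.481, 0.522]
contact_force: [-0.5, -0.5, -0.2]
gripper_width: 34.7
```

```bash
python3 - <<'E'
from h import *
where()
a=get_image("top")["color"][155:345,235:400];b=get_image("wrist")["color"]
a=cv2.resize(a,None,fx=2.1,fy=2.1,interpolation=cv2.INTER_CUBIC)
b=cv2.resize(b,(440,330)); o=np.zeros((400,790,3),np.uint8); o[:399,:346]=a[:399,:346]; o[:330,350:]=b
cv2.imwrite("pics/a2.png",o[:,:,::-1])
E
```

```text
t2.15 console [-76.9  -7.5  98.6] w34.7 F(console) [-0.6 -0.5 -0.2] tool axes in console
 [[-0.01   0.006  1.   ]
 [-1.    -0.    -0.01 ]
 [ 0.    -1.     0.006]]
```

View pics/a2.png

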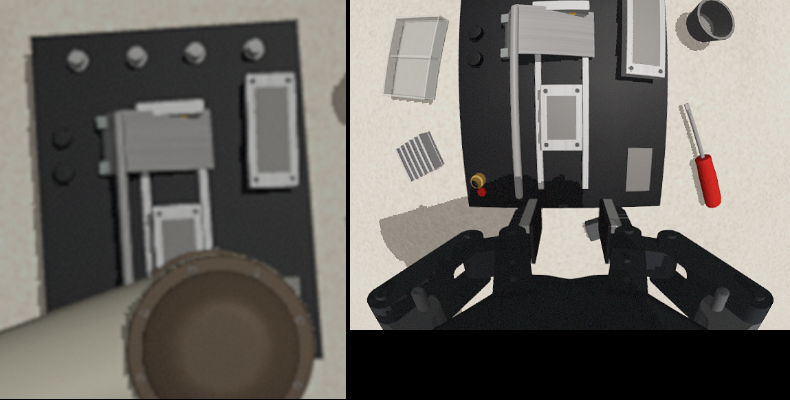

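Left panel: the arm hides the near console. Right (wrist) panel: both fingers are parallel, behind the module (module rear at about (560,150)) and right of the bar end (520,197). I come down behind the module in stages.

Call:
play_rows(
  series=[
    [-0.004, 0.025, -0.002, 0, -0.01, 0, 0.035],
    [-0.003, 0.025, -0.002, 0, 0, 0, 0.035],
    [0, 0.02, 0, 0, 0, 0, 0.035],
    [0, 0, 0, 0, 0, 0, 0.035],
  ],
)

```text
clock: 2.65
position: [487.1, 26.0, 81.4]
ee_rot: [-0.517, 0.467, -0.479, 0.533]
contact_force: [0.2, 0.4, 0.2]
gripper_width: 35.3
```

```bash
python3 -c "from h import *; where()"
```

```text
t2.65 console [-72.2   5.2  36.4] w35.3 F(console) [0.2 0.4 0.2] tool axes in console
 [[ 0.011  0.027  1.   ]
 [-1.     0.003  0.011]
 [-0.002 -1.     0.027]]
```

Call:
play_rows(
  series=[
    [0.002, 0, -0.01, -0.025, 0.01, 0, 0.035],
    [0, 0, 0, 0, 0, 0, 0.035],
  ],
)

```text
clock: 2.85
position: [478.4, 24.5, 84.0]
ee_rot: [-0.521, 0.475, -0.476, 0.525]
contact_force: [-0.3, -0.4, 0.1]
gripper_width: 35.3
```

```bash
python3 -c "from h import *; where()"
```

```text
t2.85 console [-81.    4.5  39. ] w35.3 F(console) [-0.3 -0.3  0.1] tool axes in console
 [[ 0.003  0.005  1.   ]
 [-1.     0.003  0.003]
 [-0.003 -1.     0.005]]
```

Call:
play_rows(
  series=[
    [0.003, 0.01, 0, -0.003, 0, 0, 0.035],
    [0, 0.01, 0, 0, 0, 0, 0.035],
    [0, 0.008, 0, 0, 0, 0, 0.035],
    [0, 0, 0, 0, 0, 0, 0.035],
  ],
)

```text
clock: 3.25
position: [480.8, 22.2, 56.7]
ee_rot: [-0.52, 0.475, -0.476, 0.527]
contact_force: [0.1, 0.5, 0.5]
gripper_width: 35.1
```

```bash
python3 -c "from h import *; where()"
```

```text
t3.25 console [-78.8   2.   11.7] w35.1 F(console) [0.1 0.4 0.5] tool axes in console
 [[ 0.004  0.008  1.   ]
 [-1.     0.005  0.004]
 [-0.005 -1.     0.008]]
```

Call:
play_rows(
  series=[
    [0, 0.003, -0.003, -0.008, 0, 0, 0.035],
    [-0.003, 0, 0, 0, 0, 0, 0.035],
    [-0.004, 0, 0, 0, 0, 0, 0.035],
    [-0.004, 0, 0, 0, 0, 0, 0.035],
    [0, 0, 0, 0, 0, 0, 0.035],
  ],
)

```text
clock: 3.75
position: [476.7, 33.6, 53.3]
ee_rot: [-0.523, 0.477, -0.474, 0.524]
contact_force: [0.1, -0.5, 0.7]
gripper_width: 34.9
```

```bash
python3 -c "from h import *; where()"
```

```text
t3.75 console [-81.8  13.8   8.3] w34.9 F(console) [ 0.  -0.5  0.7] tool axes in console
 [[ 0.004 -0.001  1.   ]
 [-1.     0.004  0.004]
 [-0.004 -1.    -0.001]]
```

Call:
play_rows(
  series=[
    [-0.003, 0, 0, 0, 0, 0, 0.035],
    [-0.003, 0, 0, 0, 0, 0, 0.035],
    [0, 0, 0, 0, 0, 0, 0.035],
  ],
)

```text
clock: 4.05
position: [476.1, 38.3, 54.3]
ee_rot: [0.524, -0.475, 0.474, -0.524]
contact_force: [1.1, -4.5, -0.1]
gripper_width: 35.4
```

```bash
python3 - <<'E'
from h import *
where()
d=get_image("wrist"); cv2.imwrite("pics/w3.png",d["color"][:,:,::-1])
E
```

```text
t4.05 console [-81.9  18.4   9.3] w35.4 F(console) [ 0.7 -4.6 -0.1] tool axes in console
 [[ 0.005 -0.002  1.   ]
 [-1.     0.001  0.005]
 [-0.001 -1.    -0.002]]
```

View pics/w3.png

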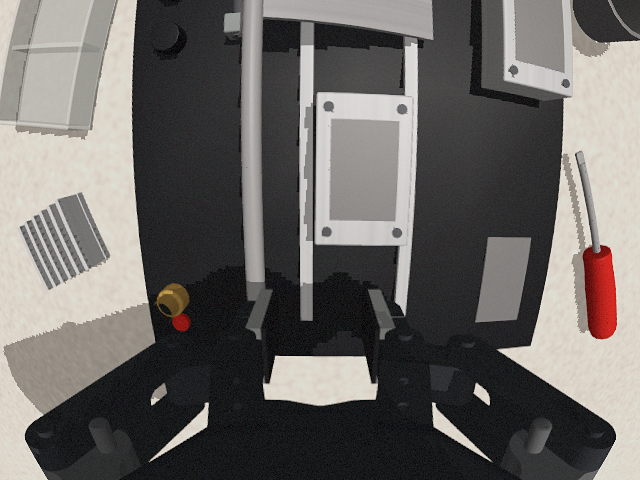

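The wrist view shows the left fingertip (258,310) at the bar's right side. The 4.6 N agrees with first contact, so the fingertip is thinner than its 14 mm back. I widen to 48 mm so the other finger stands near the channel centre, then push left.

Call:
play_rows(
  series=[
    [0, 0, 0, 0, 0, 0, 0.042],
    [0, 0, 0, 0, 0, 0, 0.048],
    [-0.003, 0, 0, 0, 0, 0, 0.048],
    [-0.003, 0, 0, 0, 0, 0, 0.048],
    [0, 0, 0, 0, 0, 0, 0.048],
  ],
)

```text
clock: 4.6
position: [475.8, 39.5, 56.0]
ee_rot: [0.527, -0.474, 0.476, -0.522]
contact_force: [0.9, -4.2, 2.2]
gripper_width: 47.9
```

```bash
python3 -c "from h import *; where()"
```

```text
t4.60 console [-82.1  19.7  11. ] w47.9 F(console) [ 0.5 -4.3  2.2] tool axes in console
 [[ 0.006 -0.003  1.   ]
 [-1.    -0.007  0.006]
 [ 0.007 -1.    -0.003]]
```

Call:
play_rows(
  series=[
    [-0.005, 0.003, 0, 0, 0, 0, 0.048],
    [-0.005, 0.002, 0, 0, 0, 0, 0.048],
    [-0.003, 0, 0, 0, 0, 0, 0.048],
  ],
)

```text
clock: 4.9
position: [475.2, 48.8, 56.9]
ee_rot: [0.529, -0.471, 0.477, -0.521]
contact_force: [0.3, -2.3, 3.2]
gripper_width: 47.7
```

```bash
python3 - <<'E'
from h import *
where()
a=get_image("top")["color"][155:345,235:400];b=get_image("scene")["color"][165:330,205:400]
a=cv2.resize(a,None,fx=2.4,fy=2.4,interpolation=cv2.INTER_CUBIC);b=cv2.resize(b,None,fx=2.05,fy=2.05,interpolation=cv2.INTER_CUBIC)
o=np.zeros((460,800,3),np.uint8); o[:a.shape[0],:a.shape[1]]=a; o[:b.shape[0],400:400+b.shape[1]]=b
cv2.imwrite("pics/a4.png",o[:,:,::-1])
E
```

```text
t4.90 console [-81.8  29.1  11.9] w47.7 F(console) [ 0.1 -2.3  3.2] tool axes in console
 [[ 0.01  -0.003  1.   ]
 [-1.    -0.014  0.01 ]
 [ 0.014 -1.    -0.003]]
```

View pics/a4.png

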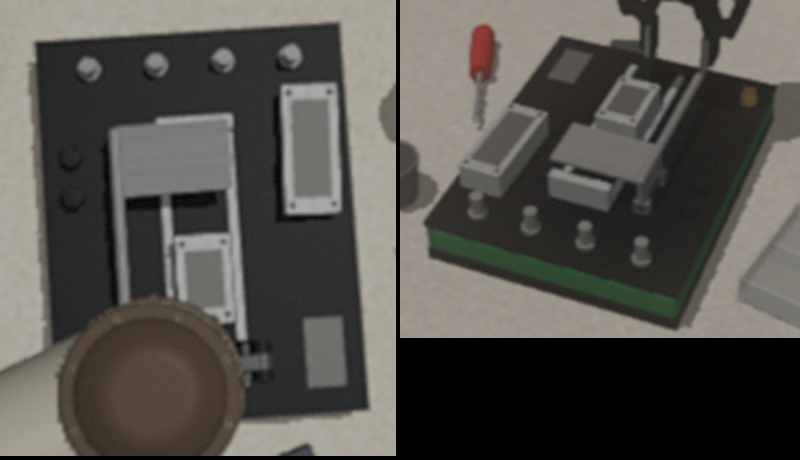

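The flap is up in both views: the plate is raised and the bar has shifted left. Next I quantify q from the bar in the top picture.

```bash
python3 - <<'E'
from h import *
where()
d=get_image("top"); g=d["color"].max(2).astype(int)
for row in (235,245,255,265):
    seg=g[row,276:296]; print(row,seg)
    idx=276+np.where(seg>85)[0]; u=idx[:8].mean()
    w=px2z(d,[[u,row]],45+36.3)[0]; dx,dy=w[0]-X0,w[1]-Y0; c,s=np.cos(TH),np.sin(TH)
    y=-s*dx+c*dy; print(u,"console",round(c*dx+s*dy,1),round(y,1),"q",np.round(.432+np.arcsin((y-55)/28.6),2))
E
```

```text
t5.00 console [-81.2  29.9  11.4] w48.2 F(console) [1.  0.2 0.3] tool axes in console
 [[ 0.009 -0.001  1.   ]
 [-1.    -0.012  0.009]
 [ 0.012 -1.    -0.002]]
235 [ 43  42  43  42  40  44  70  90  72  70  93 122 131 123 131 149 148 146
 144 143]
288.25 console 39.7 49.7 q 0.25
245 [ 43  44  44  42  43  42  36  20  14  28  67 106 130 134 109  64  44  43
  46  43]
288.5 console 22.5 50.4 q 0.27
255 [ 42  42  43  41  44  45  44  35  19  17  39  78 112 126 124  99  55  40
  43  43]
289.5 console 5.3 49.8 q 0.25
265 [ 41  43  42  44  44  41  42  36  23  15  24  59  99 126 135 114  78  49
  43  42]
289.5 console -11.7 50.9 q 0.29
```

```bash
cat >> h.py <<'E'
def bar(rows=(245,250,255,260),zb=81.3,lo=270,hi=298):
    d=get_image("top"); g=d["color"].max(2).astype(float); out=[]
    for row in rows:
        seg=np.clip(g[row,lo:hi]-60,0,None); k=seg.argmax(); a=slice(max(0,k-3),k+4); u=lo+(np.arange(hi-lo)[a]*seg[a]).sum()/seg[a].sum()
        w=px2z(d,[[u,row]],zb)[0]; dx,dy=w[0]-X0,w[1]-Y0; c,s=np.cos(TH),np.sin(TH); out.append([c*dx+s*dy,-s*dx+c*dy])
    o=np.array(out); y=o[:,1].mean(); print("bar x,y",o.round(1).tolist(),"q %.2f"%(.432+np.arcsin(np.clip((y-55)/28.6,-1,1))))
E
python3 - <<'E'
from h import *
for i in range(3): bar(); where()
E
```

```text
bar x,y [[22.2, 45.1], [13.6, 44.9], [5.0, 45.1], [-3.6, 45.2]] q 0.08
t5.10 console [-81.9  30.1  10.3] w48.3 F(console) [ 0.1 -0.4 -0.4] tool axes in console
 [[ 0.009 -0.003  1.   ]
 [-1.    -0.012  0.009]
 [ 0.012 -1.    -0.003]]
bar x,y [[22.0, 42.4], [13.4, 42.4], [4.8, 42.2], [-3.8, 42.4]] q -0.03
t5.15 console [-82.1  30.   10.1] w48.2 F(console) [-0.5  0.6 -0.2] tool axes in console
 [[ 0.009 -0.004  1.   ]
 [-1.    -0.012  0.009]
 [ 0.012 -1.    -0.004]]
bar x,y [[22.0, 42.3], [13.4, 42.4], [4.8, 42.2], [-3.8, 42.4]] q -0.03
t5.20 console [-82.2  30.    9.9] w47.7 F(console) [ 0.3 -0.2 -0.1] tool axes in console
 [[ 0.009 -0.004  1.   ]
 [-1.    -0.012  0.009]
 [ 0.012 -1.    -0.004]]
```

The flap has fallen shut again (q≈0), so the bar slipped off the finger. I check with the wrist camera.

```bash
python3 - <<'E'
from h import *
where()
b=get_image("wrist")["color"][200:440,140:500];a=get_image("scene")["color"][130:250,260:440]
o=np.zeros((600,720,3),np.uint8); o[:330]=cv2.resize(b,None,fx=2,fy=2,interpolation=cv2.INTER_CUBIC)[:330]; o[335:600,:]=cv2.resize(a,None,fx=4,fy=4,interpolation=cv2.INTER_CUBIC)[:265]
cv2.imwrite("pics/w5.png",o[:,:,::-1])
E
```

```text
t5.20 console [-82.2  30.    9.9] w47.7 F(console) [ 0.3 -0.2 -0.1] tool axes in console
 [[ 0.009 -0.004  1.   ]
 [-1.    -0.012  0.009]
 [ 0.012 -1.    -0.004]]
```

View pics/w5.png

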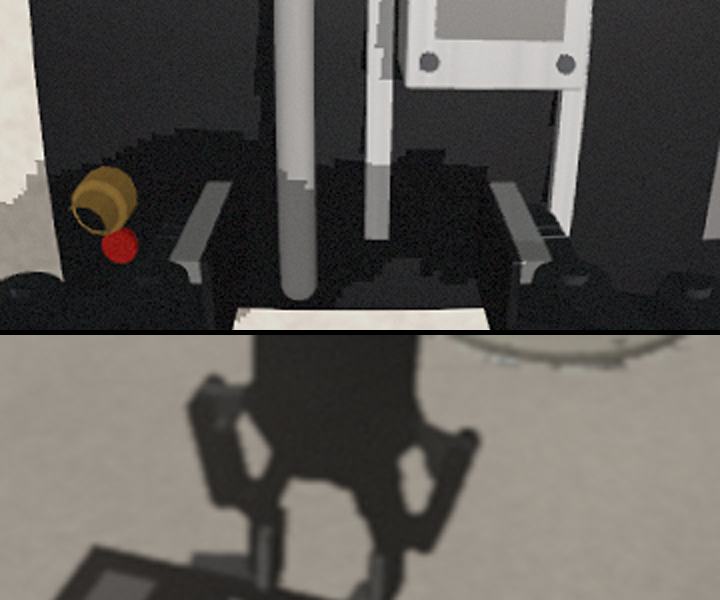

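```bash
python3 - <<'E'
from h import *
d=get_image("wrist");K=np.array(d["intrinsics"]);o=np.array(d["origin"]);M=R.from_quat(d["orientation"]).as_matrix()
c,s=np.cos(TH),np.sin(TH);Cc=np.array([[c,s,0],[-s,c,0],[0,0,1]])
print("cam console",(Cc@(o-[X0,Y0,45])).round(1),"\n",(Cc@M).round(2))
for n,uv in dict(Ltip=(256,291),Ltipout=(243.5,291),Rtip=(385,291),Llow=(240,340),Barend=(289,348),Barmid=(286,230)).items():
    v=np.array(uv,float)-K[:2,2]; r=np.hypot(*v); t=r/K[0,0]; ray=M@np.r_[np.sin(t)*v/r,np.cos(t)]
    for z in (5,12,20,30,34,40):
        p=o+ray*((45+z-o[2])/ray[2]); print(n,z,(Cc@(p-[X0,Y0,45])).round(1)[:2],end=' | ')
    print()
where()
E
```

```text
cam console [-13.6  32.4 179.7] 
 [[ 0.01 -0.96 -0.27]
 [-1.   -0.   -0.01]
 [ 0.01  0.27 -0.96]]
Ltip 5 [-87.4  62.3] | Ltip 12 [-84.4  61.1] | Ltip 20 [-81.   59.8] | Ltip 30 [-76.8  58.1] | Ltip 34 [-75.1  57.4] | Ltip 40 [-72.6  56.3] | 
Ltipout 5 [-87.5  68.9] | Ltipout 12 [-84.5  67.4] | Ltipout 20 [-81.2  65.8] | Ltipout 30 [-76.9  63.7] | Ltipout 34 [-75.2  62.8] | Ltipout 40 [-72.7  61.6] | 
Rtip 5 [-87.2  -4. ] | Rtip 12 [-84.2  -2.5] | Rtip 20 [-80.8  -0.8] | Rtip 30 [-76.6   1.2] | Rtip 34 [-75.    2.1] | Rtip 40 [-72.4   3.3] | 
Llow 5 [-116.8   73. ] | Llow 12 [-112.7   71.4] | Llow 20 [-108.    69.5] | Llow 30 [-102.1   67.2] | Llow 34 [-99.7  66.3] | Llow 40 [-96.2  64.9] | 
Barend 5 [-121.1   46.2] | Barend 12 [-116.8   45.6] | Barend 20 [-111.9   45. ] | Barend 30 [-105.8   44.2] | Barend 34 [-103.3   43.9] | Barend 40 [-99.6  43.4] | 
Barmid 5 [-55.3  46.3] | Barmid 12 [-53.6  45.7] | Barmid 20 [-51.7  45.1] | Barmid 30 [-49.3  44.3] | Barmid 34 [-48.3  43.9] | Barmid 40 [-46.9  43.5] | 
t5.35 console [-82.2  29.8   9.9] w47.7 F(console) [ 0.1  0.2 -0.6] tool axes in console
 [[ 0.009 -0.004  1.   ]
 [-1.    -0.013  0.009]
 [ 0.013 -1.    -0.005]]
```

```bash
python3 - <<'E'
from h import *
c,s=np.cos(TH),np.sin(TH);Cc=np.array([[c,s,0],[-s,c,0],[0,0,1]])
def W(p): return Cc.T@np.array(p,float)+[X0,Y0,45]
e=get_image("scene");K=np.array(e["intrinsics"])
u0,v0,S=310,135,8
cr=cv2.resize(e["color"][v0:v0+70,u0:u0+90,::-1],None,fx=S,fy=S,interpolation=cv2.INTER_CUBIC)
cr=np.clip(cr.astype(float)**.6*255**.4*1.3,0,255).astype(np.uint8)
def pr(w):
    q=R.from_quat(e["orientation"]).inv().apply(w-np.array(e["origin"])); return q[:2]/q[2]*K[0,0]+K[:2,2]
for y,col in ((54,(0,0,255)),(6,(0,255,0))):
    for z in (10,20,30,40,50,60):
        p=pr(W((-71,y,z))); cv2.circle(cr,tuple(int(t) for t in ((p-[u0,v0]+.5)*S)),3,col,-1)
w=get_image("wrist")["color"][230:400,200:440,::-1].astype(float)
w=np.clip(w**.6*255**.4*1.3,0,255).astype(np.uint8)
cv2.imwrite("pics/s6.png",cr); 
E
```

```text
(no output)
```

View pics/s6.png

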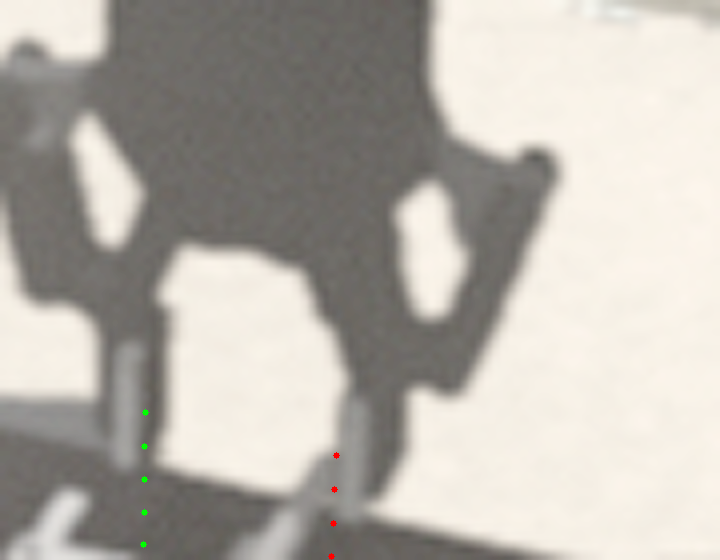

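The scene overlay shows the fingertips end about 42 mm above the deck, and the wrist view agrees (tip row 291 gives x=-71 at z≈42). The TCP reading gives 10 mm, so the fingers rode over the bar's top. I go up, back right of the bar, then come down further by feel.

Call:
play_rows(
  series=[
    [0, -0.012, 0, 0, 0, 0.012, 0.048],
    [0.01, -0.006, 0, 0, 0, 0, 0.048],
    [0.012, 0, 0, 0, 0, 0, 0.048],
    [0.006, 0, 0, 0, 0.008, 0, 0.048],
    [0, 0, 0, 0, 0, 0, 0.048],
  ],
)

```text
clock: 5.95
position: [477.2, 19.1, 72.3]
ee_rot: [0.525, -0.478, 0.475, -0.521]
contact_force: [-0.6, -0.5, 0.2]
gripper_width: 47.7
```

```bash
python3 -c "from h import *; where()"
```

```text
t5.95 console [-82.7  -0.7  27.3] w47.7 F(console) [-0.6 -0.4  0.2] tool axes in console
 [[-0.    -0.007  1.   ]
 [-1.    -0.001 -0.   ]
 [ 0.001 -1.    -0.007]]
```

Call:
play_rows(
  series=[
    [-0.001, 0.012, 0, 0.007, 0, 0, 0.048],
    [0, 0.01, 0, 0, 0, 0, 0.048],
    [0, 0.008, 0, 0, 0, 0, 0.048],
    [0, 0, 0, 0, 0, 0, 0.048],
  ],
)

```text
clock: 6.35
position: [476.6, 18.9, 40.0]
ee_rot: [0.523, -0.477, 0.477, -0.521]
contact_force: [-0.2, 0.2, 0.9]
gripper_width: 48.2
```

```bash
python3 - <<'E'
from h import *
where(); bar()
c,s=np.cos(TH),np.sin(TH);Cc=np.array([[c,s,0],[-s,c,0],[0,0,1]])
def W(p): return Cc.T@np.array(p,float)+[X0,Y0,45]
e=get_image("scene");K=np.array(e["intrinsics"])
u0,v0,S=300,145,7
cr=cv2.resize(e["color"][v0:v0+75,u0:u0+100,::-1],None,fx=S,fy=S,interpolation=cv2.INTER_CUBIC)
cr=np.clip(cr.astype(float)**.5*255**.5*1.3,0,255).astype(np.uint8)
def pr(w):
    q=R.from_quat(e["orientation"]).inv().apply(w-np.array(e["origin"])); return q[:2]/q[2]*K[0,0]+K[:2,2]
for y,col in ((24,(0,0,255)),(-24,(0,255,0))):
    for z in (0,10,20,30,40,50,60):
        p=pr(W((-71,y,z))); cv2.circle(cr,tuple(int(t) for t in ((p-[u0,v0]+.5)*S)),2,col,-1)
cv2.imwrite("pics/s7.png",cr)
E
```

```text
t6.35 console [-83.2  -0.8  -5. ] w48.2 F(console) [-0.2  0.2  0.9] tool axes in console
 [[-0.002 -0.001  1.   ]
 [-1.    -0.002 -0.002]
 [ 0.002 -1.    -0.001]]
bar x,y [[22.0, 42.3], [13.4, 42.4], [4.8, 42.3], [-3.8, 42.4]] q -0.03
```

View pics/s7.png

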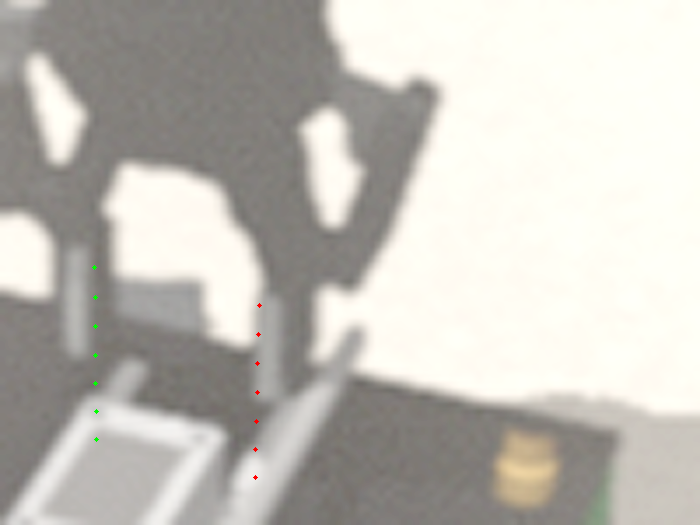

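At TCP z=-5 mm (deck-relative) there is no contact. The tips (77,355) and (268,398) are at z≈29, so the offset is about 34 mm, and the left finger is just right of the bar. I lower another 19 mm.

Call:
play_rows(
  series=[
    [0, 0.007, 0, 0, 0, 0, 0.048],
    [0, 0.006, 0, 0, 0, 0, 0.048],
    [0, 0.004, 0, 0, 0, 0, 0.048],
    [0, 0, 0, 0, 0, 0, 0.048],
  ],
)

```text
clock: 6.85
position: [478.5, 19.7, 23.4]
ee_rot: [-0.522, 0.476, -0.478, 0.523]
contact_force: [0.4, 0.0, 0.1]
gripper_width: 48.2
```

```bash
python3 -c "from h import *; where()"
```

```text
t6.85 console [-81.3  -0.2 -21.6] w48.2 F(console) [ 0.4 -0.   0.1] tool axes in console
 [[-0.001  0.003  1.   ]
 [-1.    -0.001 -0.001]
 [ 0.001 -1.     0.003]]
```

Call:
play_rows(
  series=[
    [-0.004, 0.001, 0, 0, 0, 0, 0.048],
    [-0.004, 0, 0, 0, 0, 0, 0.048],
    [-0.004, 0, 0, 0, 0, 0, 0.048],
    [-0.004, 0, 0, 0, 0, 0, 0.048],
    [0, 0, 0, 0, 0, 0, 0.048],
  ],
)

```text
clock: 7.35
position: [477.6, 29.8, 26.5]
ee_rot: [0.525, -0.473, 0.479, -0.521]
contact_force: [2.2, -4.4, -3.1]
gripper_width: 48.1
```

```bash
python3 -c "from h import *; where(); bar()"
```

```text
t7.35 console [-81.2   9.9 -18.5] w48.1 F(console) [ 1.8 -4.5 -3.1] tool axes in console
 [[ 0.001  0.002  1.   ]
 [-1.    -0.01   0.001]
 [ 0.01  -1.     0.002]]
bar x,y [[22.5, 50.6], [13.9, 50.6], [5.4, 50.5], [-3.2, 50.7]] q 0.28
```

```bash
python3 -c "from h import *; bar(); where(); bar()"
```

```text
bar x,y [[22.5, 50.5], [13.9, 50.4], [5.4, 50.4], [-3.2, 50.5]] q 0.27
t7.45 console [-81.3   9.9 -18.7] w48.1 F(console) [ 1.1 -6.5  0.2] tool axes in console
 [[ 0.001  0.001  1.   ]
 [-1.    -0.01   0.001]
 [ 0.01  -1.     0.001]]
bar x,y [[22.5, 50.4], [13.9, 50.4], [5.4, 50.4], [-3.2, 50.5]] q 0.27
```

Holding steady at q≈0.28. I push about 10 mm more, lower and level the tool.

Call:
play_rows(
  series=[
    [-0.005, 0.003, 0, 0, 0, 0.006, 0.048],
    [-0.005, 0.003, 0, 0, 0, 0.004, 0.048],
    [-0.004, 0.001, 0, 0, 0, 0, 0.048],
    [-0.003, 0, 0, 0, 0, 0, 0.048],
    [-0.002, 0, 0, 0, 0, 0, 0.048],
  ],
)

```text
clock: 8.0
position: [476.3, 43.0, 22.2]
ee_rot: [0.525, -0.474, 0.478, -0.521]
contact_force: [4.7, -7.8, -5.0]
gripper_width: 47.9
```

```bash
python3 -c "from h import *; where(); bar(lo=264); bar(lo=264)"
```

```text
t8.00 console [-81.3  23.2 -22.8] w47.9 F(console) [ 4.  -8.2 -5. ] tool axes in console
 [[ 0.001  0.001  1.   ]
 [-1.    -0.008  0.001]
 [ 0.008 -1.     0.001]]
bar x,y [[23.4, 63.3], [14.8, 63.5], [6.3, 63.6], [-2.3, 63.5]] q 0.73
bar x,y [[23.4, 63.6], [14.8, 63.5], [6.3, 63.6], [-2.3, 63.8]] q 0.74
```

Call:
play_rows(
  series=[
    [0.001, 0, 0.004, 0, 0, 0, 0.048],
    [0, 0, 0.006, 0, 0, 0.004, 0.048],
    [0, 0, 0.006, 0, 0, 0, 0.048],
  ],
)

```text
clock: 8.4
position: [482.6, 37.7, 20.0]
ee_rot: [0.531, -0.478, 0.474, -0.514]
contact_force: [-2.4, -6.2, 1.8]
gripper_width: 48.0
```

```bash
python3 -c "from h import *; where(); bar(lo=264)"
```

```text
t8.40 console [-75.5  17.3 -25. ] w48.0 F(console) [-3.  -5.9  1.8] tool axes in console
 [[ 0.    -0.022  1.   ]
 [-1.    -0.012 -0.   ]
 [ 0.012 -1.    -0.022]]
bar x,y [[23.0, 58.0], [14.5, 58.2], [5.9, 58.3], [-2.7, 58.1]] q 0.54
```

Call:
play_rows(
  series=[
    [-0.002, -0.001, 0.008, 0.008, 0, 0.005, 0.048],
    [-0.002, -0.001, 0.008, 0.008, 0, 0.003, 0.048],
    [-0.002, 0, 0.008, 0.004, 0, 0.002, 0.048],
  ],
)

```text
clock: 8.75
position: [492.3, 38.0, 18.1]
ee_rot: [0.534, -0.481, 0.472, -0.51]
contact_force: [-7.1, -6.7, 5.5]
gripper_width: 47.9
```

```bash
python3 -c "from h import *; where(); bar(lo=264)"
```

```text
t8.75 console [-65.9  16.7 -26.9] w47.9 F(console) [-7.7 -6.   5.5] tool axes in console
 [[-0.002 -0.033  0.999]
 [-1.    -0.012 -0.003]
 [ 0.013 -0.999 -0.033]]
bar x,y [[23.0, 57.7], [14.4, 57.8], [5.9, 57.7], [-2.7, 57.7]] q 0.53
```

Call:
play_rows(
  series=[
    [-0.002, -0.004, 0, 0.015, 0, 0.005, 0.048],
    [-0.002, -0.003, 0, 0.015, 0, 0.005, 0.048],
  ],
)

```text
clock: 9.0
position: [491.4, 39.7, 23.5]
ee_rot: [0.525, -0.477, 0.477, -0.519]
contact_force: [3.3, -6.5, -5.2]
gripper_width: 48.0
```

```bash
python3 -c "from h import *; where(); bar(lo=264)"
```

```text
t9.00 console [-66.5  18.5 -21.5] w48.0 F(console) [ 2.6 -6.8 -5.2] tool axes in console
 [[-0.004 -0.007  1.   ]
 [-1.    -0.006 -0.004]
 [ 0.006 -1.    -0.007]]
bar x,y [[23.1, 58.9], [14.5, 58.7], [5.9, 58.9], [-2.6, 59.0]] q 0.57
```

The vertical and x forces are bar friction (they follow the direction of sliding). I continue forward, correcting pitch as I go.

Call:
play_rows(
  series=[
    [-0.002, 0, 0.009, 0.008, 0, 0.003, 0.048],
    [-0.002, -0.001, 0.009, 0.008, 0, 0.002, 0.048],
    [-0.002, -0.001, 0.009, 0.008, 0, 0.002, 0.048],
    [-0.002, -0.001, 0.009, 0.008, 0, 0.002, 0.048],
    [-0.002, -0.001, 0.009, 0.008, 0, 0.002, 0.048],
  ],
)

```text
clock: 9.55
position: [507.0, 39.0, 21.4]
ee_rot: [0.531, -0.482, 0.476, -0.509]
contact_force: [-8.1, -5.8, 3.1]
gripper_width: 48.0
```

```bash
python3 -c "from h import *; where(); bar(lo=264)"
```

```text
t9.55 console [-51.1  16.3 -23.6] w48.0 F(console) [-8.6 -5.   3.1] tool axes in console
 [[-0.01  -0.028  1.   ]
 [-1.    -0.014 -0.011]
 [ 0.014 -1.    -0.028]]
bar x,y [[23.0, 57.4], [14.4, 57.3], [5.7, 55.5], [-2.2, 64.6]] q 0.56
```

Call:
play_rows(
  series=[
    [-0.003, -0.001, 0.01, 0.012, -0.005, 0.004, 0.048],
    [-0.003, -0.001, 0.01, 0.01, -0.005, 0.004, 0.048],
    [-0.003, -0.001, 0.01, 0.01, -0.003, 0.003, 0.048],
    [-0.003, -0.001, 0.01, 0.01, -0.003, 0.003, 0.048],
    [-0.003, -0.001, 0.01, 0.01, -0.003, 0.003, 0.048],
  ],
)

```text
clock: 10.1
position: [523.9, 41.5, 18.2]
ee_rot: [0.54, -0.482, 0.469, -0.506]
contact_force: [-9.5, -7.6, 7.5]
gripper_width: 47.8
```

```bash
python3 -c "from h import *; where(); bar(rows=(238,241,244,247),lo=264)"
```

```text
t10.10 console [-34.1  17.2 -26.8] w47.8 F(console) [-10.2  -6.7   7.5] tool axes in console
 [[ 0.002 -0.048  0.999]
 [-1.    -0.019  0.001]
 [ 0.019 -0.999 -0.049]]
bar x,y [[35.7, 66.9], [30.8, 70.6], [26.5, 83.8], [21.7, 87.9]] q 1.33
```

Call:
play_rows(
  series=[
    [-0.003, -0.003, 0, 0.03, 0, 0.012, 0.048],
    [-0.003, -0.003, 0, 0.02, 0, 0.008, 0.048],
    [-0.003, -0.001, 0.012, 0.02, 0, 0.006, 0.048],
    [-0.003, -0.001, 0.012, 0.02, 0, 0.004, 0.048],
    [-0.003, -0.001, 0.012, 0.02, 0, 0.004, 0.048],
  ],
)

```text
clock: 10.65
position: [541.5, 47.8, 21.7]
ee_rot: [-0.515, 0.472, -0.483, 0.528]
contact_force: [-7.1, -7.1, 2.8]
gripper_width: 48.0
```

```bash
python3 -c "from h import *; where()"
```

```text
t10.65 console [-15.9  21.9 -23.3] w48.0 F(console) [-7.8 -6.4  2.8] tool axes in console
 [[-0.004  0.023  1.   ]
 [-1.     0.001 -0.004]
 [-0.001 -1.     0.023]]
```

Call:
play_rows(
  series=[
    [-0.001, 0, 0.01, 0.002, -0.003, 0.002, 0.048],
    [-0.002, -0.001, 0.01, 0.008, 0, 0.002, 0.048],
    [-0.002, -0.001, 0.01, 0.008, 0, 0.002, 0.048],
  ],
)

```text
clock: 10.95
position: [554.0, 46.5, 20.0]
ee_rot: [0.522, -0.476, 0.479, -0.521]
contact_force: [-7.8, -6.7, 3.6]
gripper_width: 48.3
```

```bash
python3 -c "from h import *; where()"
```

```text
t10.95 console [ -3.6  19.4 -25. ] w48.3 F(console) [-8.4 -5.9  3.6] tool axes in console
 [[-0.005  0.003  1.   ]
 [-1.    -0.004 -0.005]
 [ 0.004 -1.     0.003]]
```

```bash
python3 - <<'E'
from h import *
a=get_image("scene")["color"][165:300,235:395];b=get_image("wrist")["color"][60:420,120:520]
o=np.zeros((600,800,3),np.uint8)
a=cv2.resize(a,(400,338),interpolation=cv2.INTER_CUBIC); o[:338,:400]=a; o[:360,400:]=b
o=np.clip(o.astype(float)**.7*255**.3*1.1,0,255).astype(np.uint8)[:360]
cv2.imwrite("pics/a8.png",o[:,:,::-1]); where()
E
```

```text
t11.05 console [ -2.6  19.5 -25.1] w47.9 F(console) [-5.  -7.5  1.3] tool axes in console
 [[-0.005  0.005  1.   ]
 [-1.    -0.004 -0.005]
 [ 0.004 -1.     0.005]]
```

View pics/a8.png

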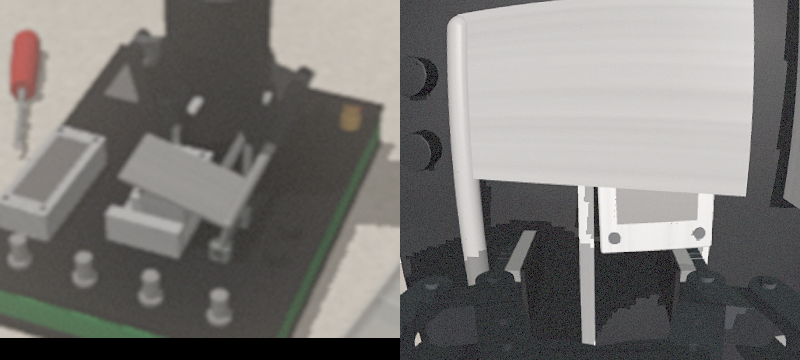

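Scene: the flap is raised well clear, with the module half under it. Wrist: the right fingertip at (683,255) is on the module's rear edge (602–712, 250), and the bar is held by the left finger. I push the last ~10 mm gently and watch the force.

Call:
play_rows(
  series=[
    [-0.002, -0.001, 0.008, 0.006, 0, 0.002, 0.048],
    [-0.002, -0.001, 0.008, 0.006, 0, 0.002, 0.048],
    [-0.002, -0.001, 0.008, 0.006, 0, 0.002, 0.048],
  ],
)

```text
clock: 11.35
position: [560.7, 46.0, 18.9]
ee_rot: [0.527, -0.48, 0.477, -0.514]
contact_force: [-7.7, -6.4, 4.6]
gripper_width: 47.8
```

```bash
python3 -c "from h import *; where()"
```

```text
t11.35 console [  3.   18.3 -26.1] w47.8 F(console) [-8.2 -5.7  4.6] tool axes in console
 [[-0.009 -0.017  1.   ]
 [-1.    -0.009 -0.009]
 [ 0.009 -1.    -0.017]]
```

Call:
play_rows(
  series=[
    [-0.003, -0.002, 0.008, 0.012, -0.004, 0.004, 0.048],
    [-0.003, -0.002, 0.008, 0.01, -0.003, 0.003, 0.048],
  ],
)

```text
clock: 11.55
position: [565.0, 47.4, 19.1]
ee_rot: [0.529, -0.48, 0.475, -0.514]
contact_force: [-5.5, -7.2, -1.3]
gripper_width: 48.0
```

```bash
python3 -c "from h import *; where()"
```

```text
t11.55 console [  7.4  19.3 -25.9] w48.0 F(console) [-6.2 -6.6 -1.3] tool axes in console
 [[-0.004 -0.021  1.   ]
 [-1.    -0.009 -0.005]
 [ 0.009 -1.    -0.021]]
```

Call:
play_rows(
  series=[
    [-0.003, -0.001, 0.008, 0.012, 0, 0.004, 0.048],
    [-0.003, -0.001, 0.008, 0.01, 0, 0.003, 0.048],
  ],
)

```text
clock: 11.75
position: [564.8, 47.3, 18.6]
ee_rot: [0.532, -0.484, 0.474, -0.508]
contact_force: [-15.1, -7.3, 13.0]
gripper_width: 47.9
```

```bash
python3 -c "from h import *; where()"
```

```text
t11.75 console [  7.2  19.2 -26.4] w47.9 F(console) [-15.7  -5.8  13. ] tool axes in console
 [[-0.009 -0.035  0.999]
 [-1.    -0.012 -0.01 ]
 [ 0.012 -0.999 -0.034]]
```

Call:
play_rows(
  series=[
    [-0.003, -0.003, 0.004, 0.03, -0.004, 0.006, 0.048],
    [-0.003, -0.002, 0.008, 0.02, -0.003, 0.004, 0.048],
  ],
)

```text
clock: 11.95
position: [566.0, 48.5, 20.2]
ee_rot: [0.525, -0.477, 0.479, -0.517]
contact_force: [-14.1, -7.3, 6.8]
gripper_width: 47.9
```

```bash
python3 - <<'E'
from h import *
where()
d=get_image("wrist");g=d["color"].max(2);cv2.imwrite("pics/w9.png",d["color"][:,:,::-1])
for u in (350,365,380,395): print(u,g[285:335:2,u])
E
```

```text
t11.95 console [  8.5  20.3 -24.8] w47.9 F(console) [-14.7  -6.    6.8] tool axes in console
 [[-0.007 -0.007  1.   ]
 [-1.    -0.009 -0.007]
 [ 0.009 -1.    -0.007]]
350 [169 169 168 171 179 201 200 201 199 201 202 200 202  87  24  16  27  32
  16  26  23  27  20  25  23]
365 [166 166 166 168 165 193 203 204 205 205 201 203 203  38  33  22  21  20
  19  24  32  18  28  22  21]
380 [166 168 167 164 169 162 198 204 202 202 202 201 170  16  15  11  29  28
   0  19  29  28  24  16  18]
395 [164 165 167 167 168 166 164 204 202 203 202 204 127 103 100  91  58  32
  31  21  28  29  24  22  24]
```

```bash
python3 - <<'E'
from h import *
d=get_image("wrist");K=np.array(d["intrinsics"]);o=np.array(d["origin"]);M=R.from_quat(d["orientation"]).as_matrix()
c,s=np.cos(TH),np.sin(TH);Cc=np.array([[c,s,0],[-s,c,0],[0,0,1]])
for uv in ((350,311),(365,310.3),(380,309.3)):
    v=np.array(uv,float)-K[:2,2]; r=np.hypot(*v); t=r/K[0,0]; ray=M@np.r_[np.sin(t)*v/r,np.cos(t)]
    p=o+ray*((45+26-o[2])/ray[2]); print(uv,(Cc@(p-[X0,Y0,45])).round(1)[:2])
where()
E
```

```text
(350, 311) [19.3  9.8]
(365, 310.3) [19.4  4.4]
(380, 309.3) [19.7 -1. ]
t12.05 console [  8.4  20.3 -24.8] w48.1 F(console) [-10.5  -5.9   3.7] tool axes in console
 [[-0.007 -0.008  1.   ]
 [-1.    -0.009 -0.007]
 [ 0.009 -1.    -0.008]]
```

The module rear is at x≈19.5 (nominal 18, calibration ±2 mm), and the push has stalled on the stop with force up to 15 N, so it is home. I back off along the bar with the flap still up.

Call:
play_rows(
  series=[
    [-0.001, 0, -0.008, 0, -0.003, 0.004, 0.048],
    [-0.002, 0, -0.012, -0.006, 0, 0.003, 0.048],
    [-0.002, 0, -0.012, -0.006, 0, 0.003, 0.048],
    [-0.002, 0, -0.012, -0.006, 0, 0.003, 0.048],
  ],
)

```text
clock: 12.45
position: [530.0, 48.7, 23.3]
ee_rot: [0.523, -0.48, 0.475, -0.52]
contact_force: [6.4, -7.2, -0.6]
gripper_width: 48.3
```

```bash
python3 -c "from h import *; where()"
```

```text
t12.45 console [-27.3  23.8 -21.7] w48.3 F(console) [ 5.7 -7.7 -0.6] tool axes in console
 [[-0.005 -0.008  1.   ]
 [-1.     0.001 -0.005]
 [-0.001 -1.    -0.008]]
```

Call:
play_rows(
  series=[
    [0.002, 0, 0, 0, 0, 0, 0.048],
    [0.002, 0, 0, 0, 0, 0, 0.048],
    [0.002, 0, 0, 0, 0, 0, 0.048],
    [0.002, 0, 0, 0, 0, 0, 0.048],
    [0.002, 0, 0, 0, 0, 0, 0.048],
    [0.002, 0, 0, 0, 0, 0, 0.048],
  ],
)

```text
clock: 13.05
position: [530.0, 33.6, 23.0]
ee_rot: [0.525, -0.48, 0.476, -0.518]
contact_force: [1.5, -2.4, -1.3]
gripper_width: 48.2
```

```bash
python3 -c "from h import *; where()"
```

```text
t13.05 console [-28.7   8.8 -22. ] w48.2 F(console) [ 1.3 -2.6 -1.3] tool axes in console
 [[-0.006 -0.011  1.   ]
 [-1.    -0.002 -0.006]
 [ 0.002 -1.    -0.011]]
```

Call:
play_rows(
  series=[
    [0.002, 0, 0, 0, 0, 0, 0.048],
    [0.003, 0, 0, 0.008, 0, 0, 0.048],
    [0.003, 0, 0, 0, 0, 0, 0.048],
    [0, 0, 0, 0, 0, 0, 0.048],
  ],
)

```text
clock: 13.45
position: [531.5, 27.1, 23.4]
ee_rot: [-0.521, 0.478, -0.477, 0.522]
contact_force: [0.4, 0.2, 0.1]
gripper_width: 48.0
```

```bash
python3 -c "from h import *; where()"
```

```text
t13.45 console [-27.8   2.1 -21.6] w48.0 F(console) [0.4 0.2 0.1] tool axes in console
 [[-0.005  0.     1.   ]
 [-1.     0.    -0.005]
 [-0.    -1.     0.   ]]
```

The flap is down and the tool force is zero. I go straight up and clear.

Call:
play_rows(
  series=[
    [0, -0.01, 0, 0, 0, 0, 0.048],
    [0, -0.02, 0, 0, 0, 0, 0.048],
    [0, -0.03, 0, 0, 0, 0, 0.048],
    [0, -0.04, 0, 0, 0, 0, 0.048],
    [0, -0.04, 0, 0, 0, 0, 0.048],
    [-0.03, -0.03, 0, 0, 0, 0, 0.048],
    [-0.04, 0, 0, 0, 0, 0, 0.048],
    [-0.045, 0, 0, 0, 0, 0, 0.048],
    [-0.045, 0, 0, 0, 0, 0, 0.048],
    [-0.045, 0, 0, 0, 0, 0, 0.048],
  ],
)

```text
clock: 14.45
position: [514.2, 234.8, 211.5]
ee_rot: [-0.515, 0.479, -0.48, 0.524]
contact_force: [1.0, -0.4, -0.0]
gripper_width: 48.1
```

Call:
play_rows(
  series=[
    [-0.045, 0, 0, 0, 0, 0, 0.048],
    [-0.03, 0, 0, 0, 0, 0, 0.048],
    [0, 0, 0, 0, 0, 0, 0.048],
    [0, 0, 0, 0, 0, 0, 0.048],
  ],
)

```text
clock: 14.85
position: [506.0, 318.6, 215.7]
ee_rot: [-0.516, 0.476, -0.478, 0.528]
contact_force: [0.2, -0.1, -0.3]
gripper_width: 48.0
```

```bash
python3 - <<'E'
from h import *
where()
d=get_image("top"); im=d["color"]; bar(rows=(255,265,275,285),lo=276,hi=300)
a=im[150:350,225:405]; b=get_image("scene")["color"][165:330,205:400]
o=np.zeros((445,800,3),np.uint8)
a=cv2.resize(a,(400,444),interpolation=cv2.INTER_CUBIC); b=cv2.resize(b,(400,338),interpolation=cv2.INTER_CUBIC)
o[:444,:400]=a;o[:338,400:]=b
cv2.imwrite("pics/f.png",o[:,:,::-1])
E
```

```text
t14.85 console [-26.2 294.8 170.7] w48.0 F(console) [ 0.2 -0.1 -0.3] tool axes in console
 [[-0.004  0.015  1.   ]
 [-1.     0.01  -0.004]
 [-0.01  -1.     0.015]]
bar x,y [[5.3, 49.4], [-11.8, 49.5], [-28.9, 49.4], [-45.9, 49.6]] q 0.24
```

View pics/f.png

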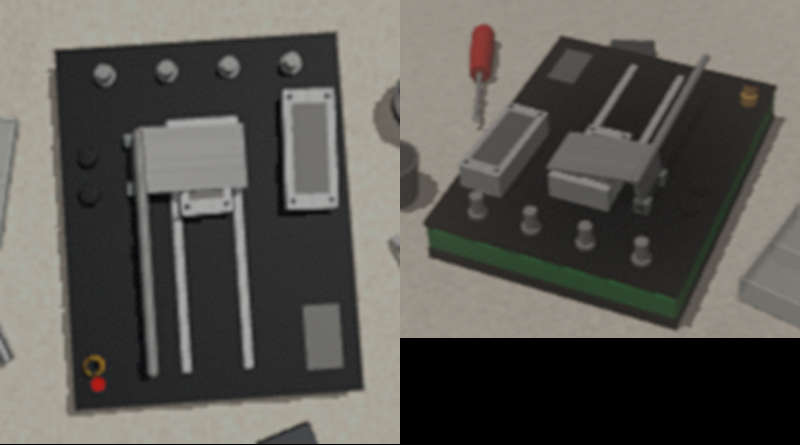

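Final views: the flap is down on the module (bar q≈0.25, expected 0.26). The module's rear sticks out at (185–233, 190–215), and the terminator, long module and other parts are in place. One last numeric check of the rear edge.

```bash
python3 - <<'E'
from h import *
d=get_image("top"); g=d["color"].max(2).astype(float)
c,s=np.cos(TH),np.sin(TH)
for u in (310,314,318,322,326):
    col=g[238:256,u]; k=238+np.argmin(np.diff(col)); 
    j=k-238; thr=110; jj=j if col[j]>thr else j-1
    v=238+jj+(col[jj]-thr)/(col[jj]-col[jj+1])
    w=px2z(d,[[u,v]],71)[0];dx,dy=w[0]-X0,w[1]-Y0; print(u,round(v,1),"console",round(c*dx+s*dy,1),round(-s*dx+c*dy,1))
E
```

```text
310 246.6 console 17.9 13.9
314 245.9 console 18.7 6.9
318 245.6 console 18.7 -0.1
322 245.5 console 18.3 -7.0
326 244.7 console 19.2 -14.0
```

```bash
python3 -c "from bench import *; print(job_done()); s=read_state(); print(s['clock'],s['contact_force'])"
```

```text
the job is handed in; nothing more can be done
None
the job is handed in; nothing more can be done
```

The module is loaded and the job is handed in. I swung the flap up to about 0.55–0.65 rad with the left finger and held it there. The right finger then pushed the module in until it stalled on the back stop, with the force rising to about 15 N. I backed off with the flap still up, let it down slowly and moved clear, at 14.9 s on the robot's clock.

**Last checks:**
- The module's rear end measures x ≈ 18.5 mm in the top camera. The wrist camera gave 19.5 mm at the end of the push. Home is 18 mm, and the calibration is good to about 2 mm.
- The flap rests at about 0.25 rad; the expected angle on a loaded module is 0.26.
- The tool force is about 0 N, so the robot is touching nothing.
- In the last pictures the long module, terminator and screwdriver look unmoved. The tray, pot, battery and heat sink are only partly in view, and I did not measure any of them.

**What disagreed:** the open fingertips are about 33 mm above the reported TCP height. Because of this my first push rode over the bar, and the flap opened briefly and snapped shut on the empty mouth. The module had not been touched at that point. I then worked to the fingertip height seen in the camera images. While sliding along the bar, friction gave 5–10 N and small tool tilts, which I corrected.

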